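Trim the drive control unit to its set mark

ROBOT

A 7-joint arm with a two-finger parallel gripper is mounted at the origin on a cart in front of the work surface, level with it; the furniture and walls round the work are solid. World frame = base frame: x ahead of the robot, y to its left, z up, the work surface at z = 0. Lengths are in m, angles in rad, forces in N, time in s.
With the tool pointing down it reaches from about 0.425 to 0.875 m from the base axis. Payload 9.9 kg.
Tool frame: the origin (TCP) lies midway between the tips of the shut fingers; the grasp point (between the pads) lies 19 mm behind it; z points along the fingers, y is the line along which they close (so a half turn about z gives the same grasp; the last joint's range is limited). The gripper opens to 85 mm and grips with 20 to 120 N. Pads are 22 mm wide; open, the fingers measure 114 mm over their backs; the gripper's body (76 mm by 85 mm) begins 54 mm behind the grasp point. The pads swing forward as they close: fully open they stand 13 mm farther back than shut.
Start: joints at [-1.193, 0.576, 0.025, 1.437, -0.015, 1.129, -0.057], TCP at [0.301, 0.604, 0.231] pointing down, gripper open.
Joint ranges: [-2.76, 2.76], [-0.34, 2.15], [-1.52, 1.57], [0.19, 2.46], [-1.09, 4.23], [0.17, 1.99], [-2.82, 2.82]. Speed limits (rad/s): [2.22, 2.22, 3.01, 3.01, 3.14, 3.14, 3.14].

INTERFACE

Orientations are given as a rotation vector (axis times angle).
In Python, from station import manip gives the robot as it stands. The module is installed in compiled form; this text tells all that it offers.
- The arm moves only by the tool step_arm, never from a script. Its argument "rows" is one flat list of numbers, 7 for each row, row after row: the shift along the tool's x, y, z in m, then the turn, a rotation vector about the tool's x, y, z in rad, then the finger opening in m, from 0 to 0.0854. In form: [dx, dy, dz, ax, ay, az, hand, dx, dy, dz, ax, ay, az, hand, ...]. A call has 1 to 10 rows; each row shifts and turns the commanded pose from where the row before left it, along the tool's axes as they then stand; what a row does not reach is not made up. A row lasts 1/10 s, in which the tool goes at most 50 mm and 8.59 degrees, less where a joint would pass 70% of its speed; a pose out of reach is approached as far as the arm can. A call with a gripper value outside its range is refused whole. The fingers move at their own pace and stop on an object; "force" is the grip in N (left out, the last holds). Time passes only in rows, so rows that do not move let the fingers close. It gives the time, the measured TCP pose, the force, the opening and the grip force at its end, in the units of the state.
- manip.state(): the state, without advancing time (a new reading comes with each control period).
- manip.read_camera(name): name is "scene" or "top" or "wrist"; returns the picture (384x512x3 uint8, red, green, blue); there is no depth.
- manip.camera_params(name): a dict with "camera_matrix" (3x3 intrinsics, pixels), "T" (4x4, takes a point from camera to world coordinates). Camera axes: x right, y up, looking along -z (the intrinsics and any distortion apply to the point x, -y, -z); pixel columns grow to the right and rows downward; lengths in m; the calibration is good to about 2 mm. A picture is of the moment at which its call begins: read the wrist's pose just before it. camera_params takes no time and is no camera call; for the wrist camera it gives the pose at the moment of the call.
- manip.hand_in(): hands the job in; it is judged then, once.
Trained networks look in the newest picture that a camera, given by its name, has taken for a name from the list of things; names that differ only in an ending like _2 or _b are one class to them, and where a whole thing is asked for, a point or a joint stands for the part that bears it (a point fixed in the world has none). Each returns a list of dicts, best first, with "confidence" (0 to 1); they miss things now and then, are a little off and sometimes report something else, mostly with a low value. They report only what shows in the picture. A call takes as long as a camera call. They do not tell look-alikes from the thing itself.
- manip.search_frame(camera, label): "xy" ([column, row] in pixels, amid what is visible of it).
The state is a dict: "t": time; "joints": joint angles; "qd": joint speeds; "effort": joint torques, N m; "tool_pos": TCP position; "tool_rot": TCP orientation; "ft_force": force on the tool from outside, world axes, zero at the start; "wrist_torque": the same for the moment, N m; "gripper_width": finger opening in m; "grasp_force": force on a finger pad.
Only numpy, scipy, OpenCV 4.12 (cv2) and the standard library are available. Lean on these libraries where they do the work, as an engineer would, in place of code of your own. Each camera call takes 0.05 s, during which the arm holds its last target. There are 200 camera calls.

TASK

Slide the shutter of the control unit fully open, take the plastic tuning tool out of its wooden stand, put its blade into the slot of the trimmer and turn the trimmer until its pointer lines up with the small upright set-mark tab at the edge of the dial. Then put the tuning tool back upright in its stand, seated on its flange, and slide the shutter fully shut. Do not move the set mark, and leave the other things on the bench where they are.

Things in the scene. Friction and masses are not known exactly. Their poses are not given: they have to be found in the camera images.
- control_unit: Low grey control unit fixed to the bench, 104 mm (its x) by 200 mm (its y), top 46 mm above the bench with two 9 mm high guide rails along its long edges. Origin: centre of its underside; z up. Its +y half has an 88 mm square dial recess (floor at z = 28 mm) with the trimmer at x = 0, y = +48 mm; its -y half is solid and the open shutter rests over it.
- shutter (a joint): Flat 94 x 94 mm aluminium sliding shutter over the dial recess: 0 m = shut, grows to 0.090 m = fully open; it opens along the unit's -y direction. Friction about 2 N; stays where it is left.
- shutter_grip (a point): Top centre of the black ridge on the shutter: 10 mm thick along the unit's y (pinch it across that), 60 mm long along the unit's x, 20 mm tall above the shutter plate (plate top 50 mm, ridge top 70 mm above the bench). Moves with the shutter; point axes are those of the unit.
- trimmer (a joint): Round slotted trimmer screw, vertical axis. Angle in rad, growing counterclockwise seen from above; 0 = pointer towards the unit's -x side. Stops at +-1.5. It starts between -1.1 and -0.5 and must be turned counterclockwise to the mark. Friction torque about 0.05 N m; stays where it is left.
- slot (a point): Centre of the mouth of the trimmer's slot, on the trimmer's axis, 40 mm above the bench. Its x axis runs along the slot and points the way the pointer points; z up. The slot is 7 mm wide (its edges chamfered 2 mm), 33 mm long with closed ends, 9 mm deep. A 40 mm round rim surrounds it, 1 mm higher.
- pointer_tip (a point): Outer end of the dark pointer bar (5 mm wide) on the trimmer, 34.5 mm from the axis; its x axis points radially outward along the pointer.
- set_mark (a joint): Angle of the set-mark tab round the trimmer's axis, rad, in the same sense and with the same zero as the trimmer: the trimmer is set when both angles agree. Very stiff; must not be moved.
- mark_tip (a point): Inner top edge of the set-mark tab, a small upright dark steel tab 7 mm wide, 6.5 mm deep and 13 mm tall, at 36 mm from the trimmer's axis; its x axis points radially outward.
- tuning_tool: White plastic tuning tool, 130 mm tall, about 70 g, standing upright, blade down, in the stand. Origin: middle of the blade's tip; z up along the tool. Blade 28 mm wide along its x, 4.5 mm thick along its y, 20 mm tall; then a 14 mm round shank; a flange 52 x 30 mm from 46 to 52 mm; above it the flat-sided handle, 30 mm wide (x) and 18 mm thick (y), from 52 to 130 mm. Pinch the handle across its 18 mm. The blade is symmetric under a half turn.
- tool_stand: Wooden stand block fixed to the bench, 86 mm (x) by 60 mm (y), 62 mm high, with a pocket 38 mm (x) by 22 mm (y), 50 mm deep, in the middle of its top. Origin: centre of its underside. With the tool seated, its flange rests on the block's top and the tool's tip is 16 mm above the bench; the tool's x axis lies along the stand's x (either way round).
- driver_red: Bystander: screwdriver with a round handle, 188 mm long, lying at the bench's front.
- spanner: Bystander: combination spanner, 167 mm, lying at the bench's front.
- gauge_case: Bystander: small dark case 40 x 94 x 24 mm, at the front right.
- side_cutter: Bystander: side cutters, 133 mm, lying to the left of the bench vise. The vise (to 0.14 m above the bench, its anvil nose at 0.08 to 0.10 m) and the disc sander behind it (to 0.22 m) are fixed obstacles on the left of the bench; come over them with the fingertips above 0.3 m.
- tape_measure: Bystander: tape measure 34 x 77 x 59 mm, at the back.
- paint_bottle: Bystander: round bottle, 41 mm diameter, 114 mm tall, at the right.
- tape_black: Bystander: roll of tape, 58 mm diameter, 18 mm high, lying just behind the tool stand.
Mind the look-alikes: they are no part of the job. What is shaped like the tuning_tool but turquoise is not meant.

How it is judged:
On the way, in this order (a step that is already met when the one before it is completed fails the run):
1. the shutter is slid fully open (at least 82 of 90 mm) (value of joint shutter above 0.082 m), for 0.1 s.
2. the tuning tool is lifted clear out of its stand (z of tuning_tool in the frame of tool_stand above 0.07 m), for 0.1 s.
3. the blade is in the trimmer's slot, the pointer still short of the mark (distance between tuning_tool and slot below 0.0105 m and z of tuning_tool in the frame of slot below -0.004 m and not (angle between the x axis of pointer_tip and the x axis of mark_tip, either way round below 0.25 rad)), for 0.1 s.
4. the pointer is lined up with the set mark while the blade is in the slot (distance between tuning_tool and slot below 0.0105 m and z of tuning_tool in the frame of slot below -0.004 m and angle between the x axis of pointer_tip and the x axis of mark_tip, either way round below 0.12 rad), for 0.2 s.
5. the tool stands in its stand again, released (z of tuning_tool in the frame of tool_stand below 0.02 m and horizontal distance between tuning_tool and tool_stand below 0.012 m and angle between tuning_tool's own z axis and vertical below 0.08 rad and contact force between the fingers and tuning_tool below 0.1 N and linear speed of tuning_tool below 0.02 m/s), for 0.2 s.
6. the shutter is slid shut (value of joint shutter below 0.006 m), for 0.2 s.
At the end, for the whole second after the job is handed in: The pointer is within 0.12 rad (7 degrees) of the set mark, the shutter is within 6 mm of fully shut and at rest, and the tuning tool stands upright (within 0.08 rad) and at rest in its stand, its flange within 4 mm of the stand's top, released (all of step 5 and angle between the x axis of pointer_tip and the x axis of mark_tip, either way round below 0.12 rad and value of joint shutter below 0.006 m and velocity of joint shutter below 0.01 m/s); the robot touches nothing.
It fails at once if the set mark is moved by more than 3 mm (distance of mark_tip from where it was at the start of the episode above 0.003 m).
It fails at once if another thing on the bench is moved by more than 25 mm (distance of any of driver_red, spanner, gauge_case, side_cutter, tape_measure, paint_bottle, tape_black from where it was at the start of the episode above 0.025 m).
It also fails if it takes over 72 s, if anything falls off the work surface, if the arm or the gripper's body presses on something with over 40 N, if the wrist force passes 120 N, or if a joint passes its speed limit or range.

## Working session

There is one attempt and no reset: what is moved stays moved. The work goes in short steps, Python scripts to look and compute and a tool call to move; the robot and the scene stay as the last step left them, time stands still between calls to the robot, and variables do not carry over. Pictures are saved under pics/ and viewed, at most 10 in all, crops included, and the job is handed in when it is done.

Besides the shell and the picture viewer there is one more tool, called after "Emit:" by a JSON object that holds its "fn" and its "kwargs". step_arm: Moves the arm, as the interface text tells. Its arguments: {"type":"object","properties":{"rows":{"type":"array"},"force":{"type":"number"}},"required":["rows"]}

```bash
mkdir -p pics; cat > h.py <<'E'
import numpy as np, cv2
from scipy.spatial.transform import Rotation as R
from station import manip
def cam(n):
    p=manip.camera_params(n); return np.array(p["camera_matrix"]),np.array(p["T"])
def ray(n,uv,z,P=None):
    K,T=P or cam(n); d=np.linalg.inv(K)@[uv[0],uv[1],1]; d=T[:3,:3]@[d[0],-d[1],-d[2]]
    return T[:3,3]+d*(z-T[2,3])/d[2]
def proj(n,X,P=None):
    K,T=P or cam(n); c=T[:3,:3].T@(np.array(X)-T[:3,3]); u=K@[c[0],-c[1],-c[2]]; return u[:2]/u[2]
def save(im,name): cv2.imwrite("pics/"+name,im[:,:,::-1])
E
python3 - <<'E'
from h import *
a=manip.read_camera("top"); b=manip.read_camera("scene")
cv2.imwrite("pics/a.png",cv2.resize(a,(800,600),interpolation=3)[:,:,::-1]);save(b,"b.png")
for n in("top","scene"):
  K,T=cam(n);print(n,K.round(1).tolist(),T.round(3).tolist())
for l in("control_unit","tuning_tool","tool_stand","shutter_grip"):
  for c in("top","scene"):
    print(l,c,[(np.round(d["xy"]),round(d["confidence"],2)) for d in manip.search_frame(c,l)[:4]])
s=manip.state();print(s["t"],s["tool_pos"],s["tool_rot"])
E
```

```text
top [[353.8, 0.0, 256.6], [0.0, 353.8, 201.5], [0.0, 0.0, 1.0]] [[-0.009, 0.998, -0.055, 0.438], [-1.0, -0.009, -0.01, -0.243], [-0.01, 0.055, 0.998, 0.967], [0.0, 0.0, 0.0, 1.0]]
scene [[458.2, 0.0, 262.7], [0.0, 458.2, 194.1], [0.0, 0.0, 1.0]] [[0.827, 0.34, -0.447, -0.045], [-0.562, 0.519, -0.645, -1.063], [0.013, 0.784, 0.62, 0.848], [0.0, 0.0, 0.0, 1.0]]
control_unit top [(array([310., 187.]), 0.96)]
control_unit scene [(array([286., 226.]), 0.9)]
tuning_tool top [(array([241., 219.]), 0.66), (array([297., 188.]), 0.58), (array([230., 174.]), 0.47)]
tuning_tool scene [(array([260., 165.]), 0.59), (array([228., 194.]), 0.56)]
tool_stand top [(array([235., 174.]), 0.72)]
tool_stand scene [(array([257., 186.]), 0.92)]
shutter_grip top [(array([297., 190.]), 0.81)]
shutter_grip scene [(array([281., 217.]), 0.71)]
0.5 [0.30072655 0.60429013 0.23124545] [-7.18965779e-01 -3.05818198e+00  1.51845118e-04]
```

View pics/a.png

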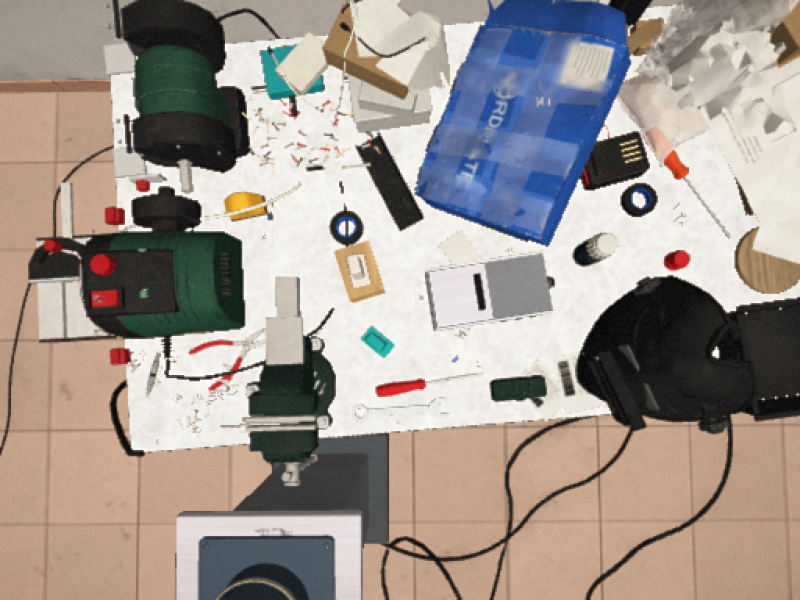

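View pics/b.png

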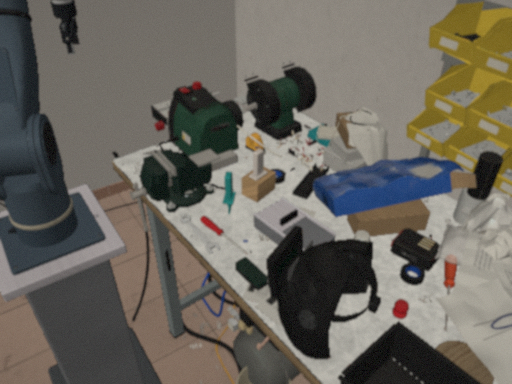

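The white tool stands in the wooden block at about (359,268) in the 800-px top view. The turquoise look-alike is at (378,341), off the block. The unit is at (490,290), with its shutter half on the left. I'll confirm this in an enlarged crop and measure.

```bash
python3 - <<'E'
from h import *
a=manip.read_camera("top")
c=a[140:230,205:365]; cv2.imwrite("pics/c.png",cv2.resize(c,(800,450),interpolation=2)[:,:,::-1])
# coarse from 800px picks
P=cam("top")
for n,uv,z in [("uA",(426,271),.05),("uB",(548,253),.05),("uC",(553,310),.05),("uD",(433,329),.05),("grip",(480,292),.07),("stand",(359,271),.062),("sA",(335,250),.062),("sB",(366,242),.062),("sC",(385,291),.062),("sD",(352,301),.062)]:
  print(n,ray("top",np.array(uv)*.64,z,P).round(4))
E
```

```text
uA [ 0.5618 -0.277   0.05  ]
uB [ 0.59   -0.4806  0.05  ]
uC [ 0.4948 -0.4867  0.05  ]
uD [ 0.465  -0.2875  0.05  ]
grip [ 0.5239 -0.3637  0.07  ]
stand [ 0.5613 -0.1662  0.062 ]
sA [ 0.5966 -0.1267  0.062 ]
sB [ 0.6094 -0.178   0.062 ]
sC [ 0.5278 -0.2089  0.062 ]
sD [ 0.5119 -0.1545  0.062 ]
```

View pics/c.png

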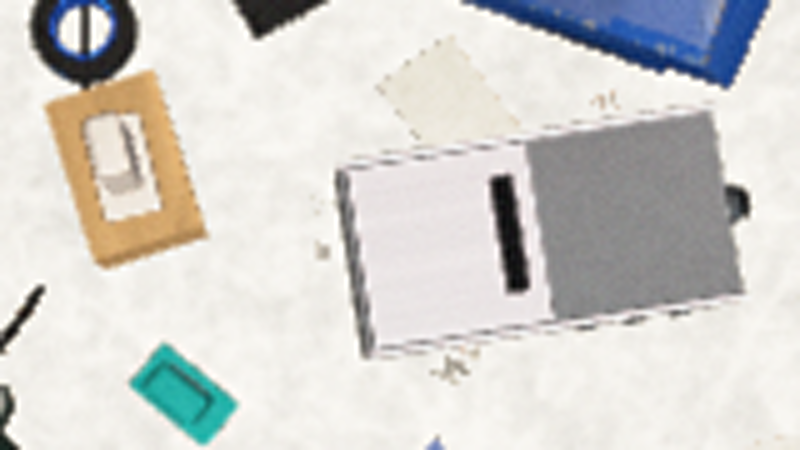

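The crop confirms it. The white handle sits in the wooden block at crop (122,165), while the turquoise look-alike at (185,390) stands without a block. The ridge is at crop (510,235). Next I'll rise, turn, and cross above 0.3 m.

Emit:
{"fn": "step_arm", "kwargs": {"rows": [0, 0, -0.03, 0, 0, -0.12, 0.085, 0, 0, -0.04, 0, 0, -0.12, 0.085, 0, 0, -0.04, 0, 0, -0.12, 0.085, 0, 0, -0.02, 0, 0, -0.12, 0.085, 0, 0, 0, 0, 0, -0.12, 0.085]}}

```text
t: 1.05
tool_pos: [0.3013, 0.6054, 0.3655]
tool_rot: [-0.224, 3.131, 0.009]
ft_force: [0.9, 0.5, -0.7]
gripper_width: 0.0851
grasp_force: 0.0
```

Emit:
{"fn": "step_arm", "kwargs": {"rows": [-0.015, -0.044, 0, 0, 0, 0, 0.085, -0.015, -0.044, 0, 0, 0, 0, 0.085, -0.015, -0.044, 0, 0, 0, 0, 0.085, -0.015, -0.044, 0, 0, 0, 0, 0.085, -0.015, -0.044, 0, 0, 0, 0, 0.085, -0.015, -0.044, 0, 0, 0, 0, 0.085, -0.015, -0.044, 0, 0, 0, 0, 0.085, -0.015, -0.044, 0, 0, 0, 0, 0.085, -0.015, -0.044, 0, 0, 0, 0, 0.085, -0.015, -0.044, 0, 0, 0, 0, 0.085]}}

```text
t: 2.05
tool_pos: [0.5105, 0.1873, 0.3616]
tool_rot: [-0.217, 3.133, 0.0]
ft_force: [-0.4, -0.2, -0.5]
gripper_width: 0.0849
grasp_force: 0.0
```

```bash
cat >> h.py <<'E'
def go(x,y,z,yd):
    "delta in tool frame (before turning) to TCP x,y,z with tool y at yd degrees (mod 180); tilt left"
    s=manip.state(); M=R.from_rotvec(s["tool_rot"]).as_matrix(); p=np.array(s["tool_pos"])
    cur=np.degrees(np.arctan2(M[1,1],M[0,1])); dy=(yd-cur+90)%180-90
    print("t",round(s["t"],2),"pos",p.round(4),"ydeg",cur.round(2),"zax",M[:,2].round(4),"j7",round(s["joints"][6],2),"w",s["gripper_width"],"gf",s["grasp_force"],"F",np.round(s["ft_force"],1))
    print(" shift tool",(M.T@(np.array([x,y,z])-p)).round(4)," az",round(-np.radians(dy),4))
E
python3 - <<'E'
from h import *
go(.55,-.28,.35,97.9)
K,T=cam("wrist");print(K.round(1).tolist(),T.round(3).tolist())
E
```

```text
t 2.05 pos [0.5105 0.1873 0.3616] ydeg 97.92 zax [ 6.e-04  3.e-04 -1.e+00] j7 1.27 w 0.08490915150281203 gf 0.0 F [-0.4 -0.2 -0.5]
 shift tool [ 0.0253 -0.4683  0.0115]  az 0.0003
[[292.1, 0.0, 253.6], [0.0, 292.1, 191.9], [0.0, 0.0, 1.0]] [[-0.138, -0.942, -0.306, 0.432], [0.99, -0.132, -0.042, 0.176], [-0.0, -0.308, 0.951, 0.504], [0.0, 0.0, 0.0, 1.0]]
```

Emit:
{"fn": "step_arm", "kwargs": {"rows": [0, 0, 0, 0, 0, 0.149, 0.085, 0, 0, 0, 0, 0, 0.149, 0.085, 0, 0, 0, 0, 0, 0.149, 0.085, 0, 0, 0, 0, 0, 0.149, 0.085, 0, 0, 0, 0, 0, 0.149, 0.085, 0, 0, 0, 0, 0, 0.149, 0.085, 0, 0, 0, 0, 0, 0.149, 0.085, 0, 0, 0, 0, 0, 0.149, 0.085, 0, 0, 0, 0, 0, 0.149, 0.085, 0, 0, 0, 0, 0, 0.149, 0.085]}}

```text
t: 3.05
tool_pos: [0.5099, 0.1891, 0.3614]
tool_rot: [1.973, 2.445, 0.0]
ft_force: [0.3, -0.2, 0.2]
gripper_width: 0.0852
grasp_force: 0.0
```

Emit:
{"fn": "step_arm", "kwargs": {"rows": [0, 0, 0, 0, 0, 0.149, 0.085, 0, 0, 0, 0, 0, 0.149, 0.085, 0, 0, 0, 0, 0, 0.149, 0.085, 0, 0, 0, 0, 0, 0.149, 0.085, 0, 0, 0, 0, 0, 0.149, 0.085, 0, 0, 0, 0, 0, 0.149, 0.085, 0, 0, 0, 0, 0, 0.149, 0.085, 0, 0, 0, 0, 0, 0.149, 0.085, 0, 0, 0, 0, 0, 0.149, 0.085, 0, 0, 0, 0, 0, 0.149, 0.085]}}

```text
t: 4.05
tool_pos: [0.5099, 0.1892, 0.3614]
tool_rot: [-3.108, -0.46, -0.0]
ft_force: [-0.2, 0.4, -0.0]
gripper_width: 0.085
grasp_force: 0.0
```

Emit:
{"fn": "step_arm", "kwargs": {"rows": [0, 0, 0, 0, 0, 0.149, 0.085, 0, 0.046, 0, 0, 0, 0, 0.085, 0, 0.046, 0, 0, 0, 0, 0.085, 0, 0.046, 0, 0, 0, 0, 0.085, 0, 0.046, 0, 0, 0, 0, 0.085, 0, 0.046, 0, 0, 0, 0, 0.085, 0, 0.046, 0, 0, 0, 0, 0.085, 0, 0.046, 0, 0, 0, 0, 0.085, 0, 0.046, 0, 0, 0, 0, 0.085, 0, 0.046, 0, 0, 0, 0, 0.085]}}

```text
t: 5.05
tool_pos: [0.5723, -0.2218, 0.3614]
tool_rot: [-3.132, -0.238, -0.001]
ft_force: [1.4, 0.3, 1.0]
gripper_width: 0.0851
grasp_force: 0.0
```

Emit:
{"fn": "step_arm", "kwargs": {"rows": [-0.015, 0.035, 0.02, 0, 0, 0, 0.085, -0.015, 0.03, 0.02, 0, 0, 0, 0.085, 0, 0, 0.02, 0, 0, 0, 0.085, 0, 0, 0, 0, 0, 0, 0.085, 0, 0, 0, 0, 0, 0, 0.085]}}

```text
t: 5.55
tool_pos: [0.5527, -0.2882, 0.3016]
tool_rot: [-3.132, -0.238, -0.0]
ft_force: [0.1, 0.2, 1.0]
gripper_width: 0.0849
grasp_force: 0.0
```

```bash
python3 - <<'E'
from h import *
go(.524,-.364,.07,97.9)
P=cam("wrist");a=manip.read_camera("wrist");np.savez("w1.npz",a=a,K=P[0],T=P[1])
cv2.imwrite("pics/d.png",cv2.resize(a,(800,600),interpolation=2)[:,:,::-1])
for p in [(.524,-.364,.07),(.561,-.166,.146)]: print(proj("wrist",p,P))
E
```

```text
t 5.55 pos [ 0.5527 -0.2882  0.3016] ydeg -81.3 zax [-0.e+00  6.e-04 -1.e+00] j7 -0.69 w 0.08491897153203007 gf 0.0 F [0.1 0.2 1. ]
 shift tool [-0.0398  0.0708  0.2316]  az 0.0139
[305.97344608 190.17868653]
[136.96923603 150.6740949 ]
```

View pics/d.png

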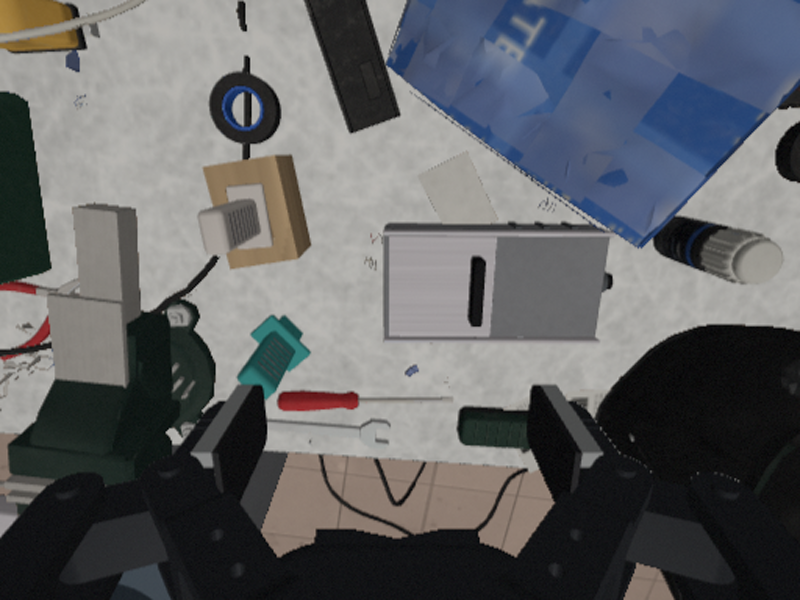

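The wrist view shows the ridge at (478,291), the unit rails from (385,224) to (598,341), and the white tool leaning left in perspective above the stand at (255,215). I'll measure the ridge and grasp it.

```bash
python3 - <<'E'
from h import *
d=np.load("w1.npz");a=d["a"];P=(d["K"],d["T"])
g=cv2.cvtColor(a,cv2.COLOR_RGB2GRAY)
m=(g<70).astype(np.uint8); n,l,s,c=cv2.connectedComponentsWithStats(m)
i=l[186,306];print(s[i],c[i]);r=cv2.minAreaRect(np.argwhere(l==i)[:,::-1].astype(np.float32));b=cv2.boxPoints(r);print(b)
for q in b: print(ray("wrist",q,.07,P).round(4))
print("grip",ray("wrist",c[i],.07,P),ray("wrist",c[i],.062,P))
k=1/1.5625
for q in[(385,224),(610,232),(598,341),(385,341)]: print("rail",ray("wrist",np.array(q)*k,.055,P).round(4))
cv2.imwrite("pics/e.png",cv2.resize(a[85:185,120:220],(600,600),interpolation=2)[:,:,::-1])
E
```

```text
[300 164  11  45 390] [304.69487179 185.8974359 ]
[[298.89313 207.81725]
 [301.4862  163.73448]
 [310.5138  164.26552]
 [307.92072 208.34828]]
[ 0.4977 -0.3596  0.07  ]
[ 0.5586 -0.3507  0.07  ]
[ 0.5597 -0.3625  0.07  ]
[ 0.4988 -0.372   0.07  ]
grip [ 0.5296284  -0.36107005  0.07      ] [ 0.5274699  -0.36287834  0.062     ]
rail [ 0.5717 -0.2758  0.055 ]
rail [ 0.5941 -0.467   0.055 ]
rail [ 0.4949 -0.4857  0.055 ]
rail [ 0.4651 -0.2913  0.055 ]
```

View pics/e.png

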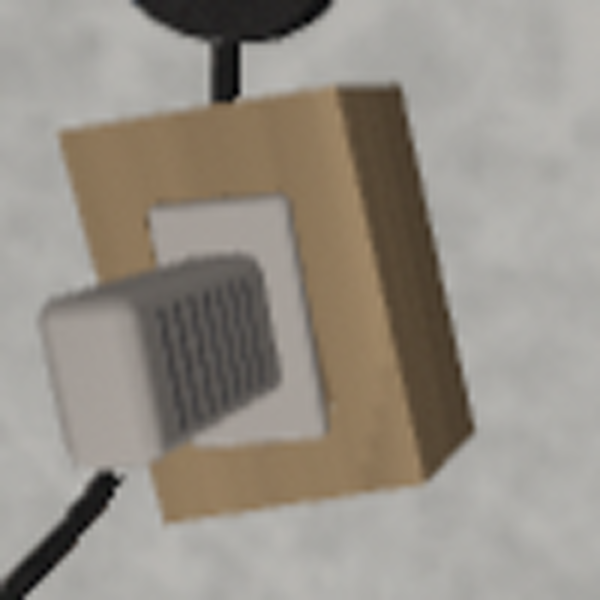

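```bash
python3 - <<'E'
from h import *
d=np.load("w1.npz");P=(d["K"],d["T"])
f=lambda u,z:ray("wrist",(120+u[0]/6-.4,85+u[1]/6-.4),z,P)
A,B,C,D=[f(u,.062)[:2] for u in[(60,130),(337,88),(425,482),(165,522)]]
print("stand c",(A+B+C+D)/4, "sides",[np.linalg.norm(x).round(4) for x in(B-A,C-D,D-A,C-B)],"xdeg",[np.degrees(np.arctan2(*v[::-1])).round(1) for v in(A-D,B-C)])
print("ydeg",[np.degrees(np.arctan2(*v[::-1])).round(1) for v in(A-B,D-C)])
E,F,G,H=[f(u,.068)[:2] for u in[(150,205),(288,195),(327,437),(190,447)]]
print("flange",(E+G)/2,np.linalg.norm(F-E),np.linalg.norm(G-F),np.degrees(np.arctan2(*(F-G)[::-1])))
h=[f(u,.146)[:2] for u in[(42,310),(135,295),(165,465),(75,465)]];print("handle top",sum(h)/4)
go(.5285,-.3615,.17,98.2)
E
```

```text
stand c [ 0.56451408 -0.16502178] sides [np.float64(0.0593), np.float64(0.0596), np.float64(0.0853), np.float64(0.0846)] xdeg [np.float64(17.2), np.float64(17.4)]
ydeg [np.float64(106.9), np.float64(107.6)]
flange [ 0.56296247 -0.16529312] 0.029062152484178386 0.05120107755049946 13.04456037256265
handle top [ 0.56299808 -0.16597876]
t 5.6 pos [ 0.5531 -0.2882  0.3022] ydeg -81.27 zax [ 0.0011 -0.     -1.    ] j7 -0.69 w 0.08513520063187278 gf 0.0 F [-0.8 -0.5  1.4]
 shift tool [-0.0356  0.0687  0.1322]  az 0.0092
```

Stand sizes check (59 x 85 mm, yaw 17.2°). Now the ridge.

Emit:
{"fn": "step_arm", "kwargs": {"rows": [-0.009, 0.017, 0.033, 0, 0, 0.01, 0.06, -0.009, 0.017, 0.033, 0, 0, 0, 0.06, -0.009, 0.017, 0.033, 0, 0, 0, 0.06, -0.0086, 0.0177, 0.033, 0, 0, 0, 0.06, 0, 0, 0.036, 0, 0, 0, 0.06, 0, 0, 0.035, 0, 0, 0, 0.06, 0, 0, 0.03, 0, 0, 0, 0.06, 0, 0, 0.014, 0, 0, 0, 0.06, 0, 0, 0, 0, 0, 0, 0.06], "force": 40}}

```text
t: 6.5
tool_pos: [0.5272, -0.3609, 0.0535]
tool_rot: [-3.132, -0.223, 0.002]
ft_force: [0.8, 0.2, -0.6]
gripper_width: 0.0604
grasp_force: 0.0
```

```bash
python3 - <<'E'
from h import *
go(.5285,-.3615,.055,98.2)
save(manip.read_camera("wrist"),"f.png")
E
```

```text
t 6.5 pos [ 0.5272 -0.3609  0.0535] ydeg -81.85 zax [-0.0012  0.0013 -1.    ] j7 -0.43 w 0.060379813149863945 gf 0.0 F [ 0.8  0.2 -0.6]
 shift tool [ 0.0012  0.0008 -0.0015]  az -0.0009
```

View pics/f.png

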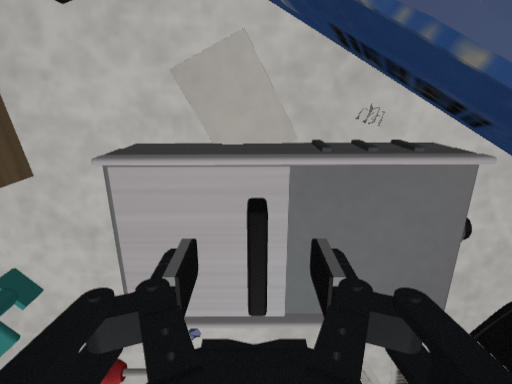

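The ridge at (257,255) lies midway between the fingers. Now close and slide it open; tool +y is the unit's -y.

Emit:
{"fn": "step_arm", "kwargs": {"rows": [0, 0, 0, 0, 0, 0, 0.0, 0, 0, 0, 0, 0, 0, 0.0, 0, 0, 0, 0, 0, 0, 0.0, 0, 0, 0, 0, 0, 0, 0.0, 0, 0, 0, 0, 0, 0, 0.0, 0, 0, 0, 0, 0, 0, 0.0]}}

```text
t: 7.15
tool_pos: [0.5274, -0.3629, 0.0555]
tool_rot: [3.132, 0.221, 0.003]
ft_force: [-0.9, -1.2, 6.8]
gripper_width: 0.0085
grasp_force: 44.1
```

Emit:
{"fn": "step_arm", "kwargs": {"rows": [0, 0.01, 0, 0, 0, 0, 0, 0, 0.015, 0, 0, 0, 0, 0, 0, 0.015, 0, 0, 0, 0, 0, 0, 0.015, 0, 0, 0, 0, 0, 0, 0.015, 0, 0, 0, 0, 0, 0, 0.01, 0, 0, 0, 0, 0, 0, 0.007, 0, 0, 0, 0, 0, 0, 0.003, 0, 0, 0, 0, 0, 0, 0, 0, 0, 0, 0, 0, 0, 0, 0, 0, 0, 0, 0]}}

```text
t: 8.15
tool_pos: [0.5405, -0.4518, 0.0555]
tool_rot: [3.132, 0.221, 0.003]
ft_force: [1.8, -0.6, 6.9]
gripper_width: 0.0086
grasp_force: 43.9
```

```bash
python3 - <<'E'
from h import *
go(.5272,-.3609,.053,98.2)
E
```

```text
t 8.15 pos [ 0.5405 -0.4518  0.0555] ydeg -81.91 zax [ 0.0023 -0.0014 -1.    ] j7 -0.38 w 0.008585081266034435 gf 43.88873040676117 F [ 1.8 -0.6  6.9]
 shift tool [-0.0004 -0.0918  0.0024]  az -0.002
```

Emit:
{"fn": "step_arm", "kwargs": {"rows": [0, 0, 0, 0, 0, 0, 0.05, 0, 0, 0, 0, 0, 0, 0.05, 0, 0, 0, 0, 0, 0, 0.05, 0, 0, -0.02, 0, 0, 0, 0.05, 0, 0, -0.04, 0, 0, 0, 0.05, 0, -0.03, -0.04, 0, 0, 0, 0.05, 0, -0.04, -0.04, 0, 0, 0, 0.05, 0, -0.047, 0, 0, 0, 0, 0.05, 0, 0, 0, 0, 0, 0, 0.05, 0, 0, 0, 0, 0, 0, 0.05]}}

```text
t: 9.15
tool_pos: [0.524, -0.3384, 0.1898]
tool_rot: [-3.133, -0.225, -0.0]
ft_force: [-0.4, -0.8, 0.2]
gripper_width: 0.0499
grasp_force: 0.0
```

```bash
python3 - <<'E'
from h import *
go(.521,-.335,.2,98.2)
P=cam("wrist");a=manip.read_camera("wrist");np.savez("w2.npz",a=a,K=P[0],T=P[1]);print(P[1].round(3).tolist())
u=proj("wrist",(.521,-.335,.04),P);print(u)
x,y=int(u[0])-64,int(u[1])-60; x=max(x,0);y=max(y,0);print(x,y)
cv2.imwrite("pics/g.png",cv2.resize(a[y:y+120,x:x+150],None,fx=5,fy=5,interpolation=2)[:,:,::-1])
E
```

```text
t 9.15 pos [ 0.524  -0.3384  0.1898] ydeg -81.8 zax [ 3.e-04  7.e-04 -1.e+00] j7 -0.55 w 0.049864772093350315 gf 0.0 F [-0.4 -0.8  0.2]
 shift tool [-0.0025 -0.0038 -0.0102]  az -0.0
[[0.143, 0.942, 0.304, 0.602], [-0.99, 0.136, 0.044, -0.327], [-0.0, -0.307, 0.952, 0.332], [0.0, 0.0, 0.0, 1.0]]
[249.77128305 179.72677766]
185 119
```

View pics/g.png

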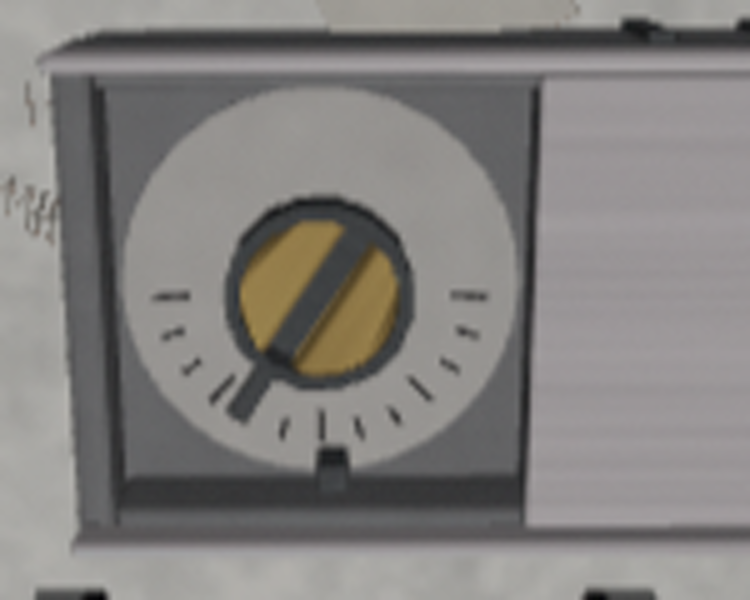

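The crop shows the rim centred at (319,293), the pointer tip at (240,415) and the slot along it. The mark tab's inner top edge is near (332,465).

```bash
python3 - <<'E'
from h import *
d=np.load("w2.npz");P=(d["K"],d["T"])
f=lambda u,z:ray("wrist",(185+u[0]/5-.4,119+u[1]/5-.4),z,P)[:2]
c=f((319,293),.041);print("c",c)
ux=np.array([np.cos(np.radians(8.2)),np.sin(np.radians(8.2))]);uy=np.array([-ux[1],ux[0]])
print("rim",[np.linalg.norm(f(a,.041)-c).round(4) for a in[(225,293),(413,293),(319,198),(319,388)]])
def ang(p,q=c): v=p-q; a=np.arctan2(v@uy,v@ux)-np.pi; return np.round((a+np.pi)%(2*np.pi)-np.pi,3),np.linalg.norm(v).round(4)
for n,u,zs in[("ptr",(240,414),(.036,.039,.042)),("marktop",(332,464),(.041,.044)),("markbase",(332,447),(.028,)),("zerotick",(322,425),(.0285,)),("L",(170,296),(.0285,)),("Rr",(470,296),(.0285,))]:
  print(n,[ang(f(u,z)) for z in zs])
v=f((278,362),.04)-f((360,233),.04);print("slot",np.arctan2(v@uy,v@ux)-np.pi+0, (f((278,362),.04)+f((360,233),.04))/2)
# recess/shut edges for unit yaw: rails
for a,b,z in[((42,65),(740,62),.055),((75,548),(740,548),.055)]:
  w=f(b,z)-f(a,z);print("rail yaw",np.degrees(np.arctan2(w[1],w[0]))+90)
print("shutter inner edge",[f(q,.05) for q in((541,80),(526,525))])
E
```

```text
c [ 0.52375173 -0.33319711]
rim [np.float64(0.0194), np.float64(0.0194), np.float64(0.0199), np.float64(0.0207)]
ptr [(np.float64(-0.547), np.float64(0.0332)), (np.float64(-0.558), np.float64(0.0321)), (np.float64(-0.571), np.float64(0.0311))]
marktop [(np.float64(0.069), np.float64(0.038)), (np.float64(0.072), np.float64(0.0368))]
markbase [(np.float64(0.064), np.float64(0.0391))]
zerotick [(np.float64(0.008), np.float64(0.0336))]
L [(np.float64(-1.446), np.float64(0.0326))]
Rr [(np.float64(1.447), np.float64(0.0325))]
slot -0.5540900390784458 [ 0.52231795 -0.33325856]
rail yaw 8.476861903977365
rail yaw 8.238000620963874
shutter inner edge [array([ 0.57394784, -0.36921202]), array([ 0.48235922, -0.38313163])]
```

Mark ≈ +0.07 rad, pointer ≈ -0.555 rad, trimmer at about (0.523, -0.333). Now to the tool.

```bash
python3 - <<'E'
from h import *
go(.5635,-.1656,.2,106.5)
P=cam("top");print("turq",ray("top",(242,218),.13,P))
E
```

```text
t 9.2 pos [ 0.5237 -0.3399  0.1897] ydeg -81.9 zax [-1.e-04 -3.e-04 -1.e+00] j7 -0.55 w 0.049965127609692524 gf 0.0 F [-0.1 -0.1 -0.2]
 shift tool [ 0.0639 -0.1669 -0.0104]  az -0.1467
turq [ 0.44584613 -0.20051289  0.13      ]
```

Emit:
{"fn": "step_arm", "kwargs": {"rows": [0.016, -0.042, -0.005, 0, 0, 0, 0.06, 0.016, -0.042, -0.005, 0, 0, 0, 0.06, 0.016, -0.042, 0, 0, 0, 0, 0.06, 0.016, -0.041, 0, 0, 0, 0, 0.06, 0, 0, 0, 0, 0, -0.075, 0.06, 0, 0, 0, 0, 0, -0.072, 0.06, 0, 0, 0, 0, 0, 0, 0.06]}}

```text
t: 9.9
tool_pos: [0.5637, -0.1668, 0.1993]
tool_rot: [3.108, 0.45, -0.001]
ft_force: [0.6, 0.4, -0.8]
gripper_width: 0.0603
grasp_force: 0.0
```

```bash
python3 - <<'E'
from h import *
go(.5635,-.1656,.085,106.5)
P=cam("wrist");a=manip.read_camera("wrist");np.savez("w3.npz",a=a,K=P[0],T=P[1])
save(a,"i.png")
for p in[(.5635,-.1656,.146),(.5645,-.165,.062)]:print(proj("wrist",p,P))
E
```

```text
t 9.9 pos [ 0.5637 -0.1668  0.1993] ydeg -73.52 zax [-6.e-04 -9.e-04 -1.e+00] j7 -0.71 w 0.06034126038682767 gf 0.0 F [ 0.6  0.4 -0.8]
 shift tool [ 0.0003 -0.0013  0.1143]  az -0.0003
[251.50176019 211.90324628]
[251.68543507 179.23008422]
```

View pics/i.png

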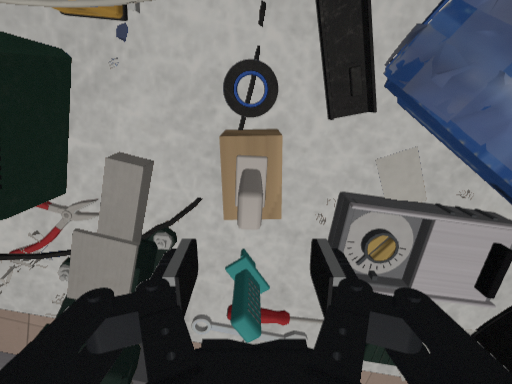

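The handle top at (250,212) is where predicted, midway between the fingers. Descend, grip and lift.

Emit:
{"fn": "step_arm", "kwargs": {"rows": [0, -0.001, 0.04, 0, 0, 0, 0.06, 0, 0, 0.04, 0, 0, 0, 0.06, 0, 0, 0.025, 0, 0, 0, 0.06, 0, 0, 0.009, 0, 0, 0, 0.06, 0, 0, 0, 0, 0, 0, 0.06, 0, 0, 0, 0, 0, 0, 0, 0, 0, 0, 0, 0, 0, 0, 0, 0, 0, 0, 0, 0, 0, 0, 0, 0, 0, 0, 0, 0, 0, 0, 0, 0, 0, 0, 0], "force": 60}}

```text
t: 10.95
tool_pos: [0.5641, -0.1649, 0.087]
tool_rot: [3.108, 0.45, 0.003]
ft_force: [-0.6, 0.4, 7.3]
gripper_width: 0.0175
grasp_force: 58.9
```

Emit:
{"fn": "step_arm", "kwargs": {"rows": [0, 0, 0, 0, 0, 0, 0, 0, 0, 0, 0, 0, 0, 0]}}

```text
t: 11.15
tool_pos: [0.5641, -0.1649, 0.087]
tool_rot: [3.108, 0.45, 0.003]
ft_force: [-0.4, 0.3, 6.8]
gripper_width: 0.0172
grasp_force: 58.9
```

```bash
python3 - <<'E'
from h import *
go(.5635,-.1656,.2,106.5)
E
```

```text
t 11.15 pos [ 0.5641 -0.1649  0.087 ] ydeg -73.52 zax [ 2.3e-03 -4.0e-04 -1.0e+00] j7 -0.62 w 0.017226234558467838 gf 58.919082283973694 F [-0.4  0.3  6.8]
 shift tool [-0.0005  0.0006 -0.113 ]  az -0.0003
```

Emit:
{"fn": "step_arm", "kwargs": {"rows": [0, 0, -0.02, 0, 0, 0, 0, 0, 0, -0.03, 0, 0, 0, 0, 0, 0, -0.035, 0, 0, 0, 0, 0, 0, -0.03, 0, 0, 0, 0, 0, 0, 0, 0, 0, 0, 0]}}

```text
t: 11.65
tool_pos: [0.5651, -0.1656, 0.205]
tool_rot: [3.107, 0.45, 0.01]
ft_force: [-0.9, -0.6, -1.1]
gripper_width: 0.0173
grasp_force: 58.5
```

```bash
python3 - <<'E'
from h import *
go(.523,-.333,.2,-113.5)
E
```

```text
t 11.65 pos [ 0.5651 -0.1656  0.205 ] ydeg -73.53 zax [ 0.0069 -0.0015 -1.    ] j7 -0.71 w 0.017325821373967484 gf 58.521639704704285 F [-0.9 -0.6 -1.1]
 shift tool [-0.0879  0.1485  0.005 ]  az 0.6977
```

Emit:
{"fn": "step_arm", "kwargs": {"rows": [-0.022, 0.037, 0, 0, 0, 0, 0, -0.022, 0.037, 0, 0, 0, 0, 0, -0.022, 0.037, 0, 0, 0, 0, 0, -0.022, 0.0375, 0, 0, 0, 0, 0, 0, 0, 0, 0, 0, 0.14, 0, 0, 0, 0, 0, 0, 0.14, 0, 0, 0, 0, 0, 0, 0.14, 0, 0, 0, 0, 0, 0, 0.14, 0, 0, 0, 0, 0, 0, 0.138, 0, 0, 0, 0, 0, 0, 0, 0]}}

```text
t: 12.65
tool_pos: [0.521, -0.3314, 0.1999]
tool_rot: [-3.075, 0.643, 0.002]
ft_force: [0.2, 0.5, -0.0]
gripper_width: 0.0173
grasp_force: 58.7
```

```bash
python3 - <<'E'
from h import *
go(.523,-.333,.12,-113.5)
P=cam("wrist");a=manip.read_camera("wrist");np.savez("w4.npz",a=a,K=P[0],T=P[1])
u=proj("wrist",(.523,-.333,.041),P);v=proj("wrist",(.523,-.333,.13),P);print(u,v)
E
```

```text
t 12.65 pos [ 0.521  -0.3314  0.1999] ydeg -113.61 zax [-1.2e-03  3.0e-04 -1.0e+00] j7 -1.0 w 0.01725672690237129 gf 58.70520293712616 F [ 0.2  0.5 -0. ]
 shift tool [0.0026 0.0007 0.0799]  az -0.0019
[253.89019228 172.83207481] [254.05935418 201.249124  ]
```

Emit:
{"fn": "step_arm", "kwargs": {"rows": [0.0026, 0.0007, 0.025, 0, 0, 0, 0, 0, 0, 0.03, 0, 0, 0, 0, 0, 0, 0.02, 0, 0, 0, 0, 0, 0, 0, 0, 0, 0, 0, 0, 0, 0, 0, 0, 0, 0]}}

```text
t: 13.2
tool_pos: [0.5231, -0.3338, 0.126]
tool_rot: [3.076, -0.637, -0.0]
ft_force: [-0.1, -1.5, -0.2]
gripper_width: 0.0172
grasp_force: 58.7
```

```bash
python3 - <<'E'
from h import *
go(.523,-.333,.12,-113.5)
P=cam("wrist");a=manip.read_camera("wrist");np.savez("w4.npz",a=a,K=P[0],T=P[1])
u=proj("wrist",(.523,-.333,.041),P);print(u)
x,y=int(u[0])-75,int(u[1])-50;print(x,y)
cv2.imwrite("pics/j.png",cv2.resize(a[y:y+120,x:x+150],None,fx=5,fy=5,interpolation=2)[:,:,::-1])
E
```

```text
t 13.2 pos [ 0.5231 -0.3338  0.126 ] ydeg -113.39 zax [-3.e-04  0.e+00 -1.e+00] j7 -0.94 w 0.0171993801577021 gf 58.695990443229675 F [-0.1 -1.5 -0.2]
 shift tool [-0.0004 -0.0007  0.006 ]  az 0.0019
[252.34736364 198.44259093]
177 148
```

View pics/j.png

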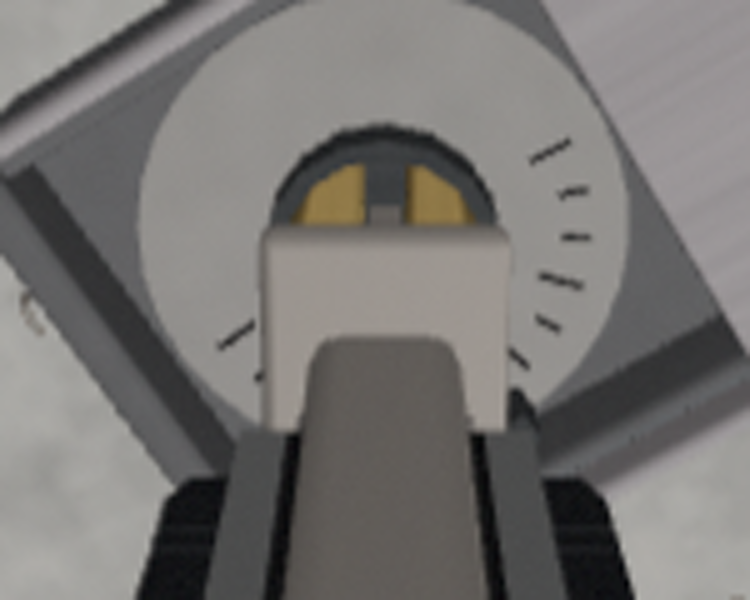

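The blade tip at (385,213) sits centred in the slot's width (365-407) and parallel to it. I'll check the offset along the slot numerically.

```bash
python3 - <<'E'
from h import *
from scipy.optimize import least_squares
d=np.load("w4.npz");P=(d["K"],d["T"]);a=d["a"]
o=np.array([177,148])
t=np.array([.5231,-.3338]);x=np.array([np.cos(np.radians(-23.4)),np.sin(np.radians(-23.4))]);y=np.array([-x[1],x[0]])
pr=lambda q,z:(np.round((proj("wrist",(q[0],q[1],z),P)-o+.4)*5,0))
print("blade far edge pred",pr(t+.014*x+.00225*y,.055),pr(t+.014*x-.00225*y,.055))
print("flange far edge pred (z .101/.107)",pr(t+.026*x+.015*y,.101),pr(t+.026*x-.015*y,.107))
for c in[(.523,-.333),(.5237,-.3332)]:
  c=np.array(c);print("rim far",pr(c+.02*x,.041),"sides",pr(c+.02*y,.041),pr(c-.02*y,.041))
# rim edge observed by dark threshold
obs=np.array([(384,125),(330,142),(440,142),(285,195),(484,195)],float)
def res(p):
  out=[]
  for u in obs:
    q=ray("wrist",(u/5+o-.4),.041,P)[:2]; out.append(np.linalg.norm(q-p)-.02)
  return out
s=least_squares(res,[.523,-.333]);print(s.x,s.fun, "in tool",(s.x-t)@x,(s.x-t)@y)
E
```

```text
blade far edge pred [368. 195.] [398. 195.]
flange far edge pred (z .101/.107) [258. 211.] [511. 227.]
rim far [379. 137.] sides [258. 254.] [500. 254.]
rim far [378. 132.] sides [257. 250.] [499. 250.]
[ 0.52350648 -0.3342711 ] [ 0.00097282  0.00017165  0.00022901 -0.00133251 -0.00135813] in tool 0.0005601401283372599 -0.000270919364397868
```

Emit:
{"fn": "step_arm", "kwargs": {"rows": [0.0015, 0, 0.004, 0, 0, 0, 0, 0, 0, 0.006, 0, 0, 0, 0, 0, 0, 0.004, 0, 0, 0, 0, 0, 0, 0.002, 0, 0, 0, 0, 0, 0, 0.002, 0, 0, 0, 0, 0, 0, 0.002, 0, 0, 0, 0, 0, 0, 0.002, 0, 0, 0, 0, 0, 0, 0, 0, 0, 0, 0]}}

```text
t: 14.05
tool_pos: [0.5245, -0.3342, 0.1034]
tool_rot: [-3.076, 0.64, 0.001]
ft_force: [-0.0, 0.7, -0.3]
gripper_width: 0.0173
grasp_force: 58.7
```

```bash
python3 - <<'E'
from h import *
go(.523,-.333,.102,-113.5); print(manip.state()["wrist_torque"])
E
```

```text
t 14.05 pos [ 0.5245 -0.3342  0.1034] ydeg -113.5 zax [-3.e-04  1.e-04 -1.e+00] j7 -0.92 w 0.017302813812020548 gf 58.69637668132782 F [-0.   0.7 -0.3]
 shift tool [-0.0018 -0.0005  0.0014]  az -0.0
[ 0.02254886 -0.02040925  0.01679755]
```

The blade is in the slot with no load (tip z ≈ 32 mm). Turn CCW 0.62 plus about 0.09 rad of play.

Emit:
{"fn": "step_arm", "kwargs": {"rows": [0, 0, 0, 0, 0, -0.08, 0, 0, 0, 0, 0, 0, -0.08, 0, 0, 0, 0, 0, 0, -0.08, 0, 0, 0, 0, 0, 0, -0.08, 0, 0, 0, 0, 0, 0, -0.08, 0, 0, 0, 0, 0, 0, -0.08, 0, 0, 0, 0, 0, 0, -0.08, 0, 0, 0, 0, 0, 0, -0.08, 0, 0, 0, 0, 0, 0, -0.06, 0, 0, 0, 0, 0, 0, 0, 0]}}

```text
t: 15.05
tool_pos: [0.5246, -0.3332, 0.1035]
tool_rot: [-3.107, -0.455, -0.0]
ft_force: [-0.0, 3.4, -1.5]
gripper_width: 0.0173
grasp_force: 58.7
```

Emit:
{"fn": "step_arm", "kwargs": {"rows": [0, 0, 0, 0, 0, 0, 0, 0, 0, 0, 0, 0, 0, 0]}}

```text
t: 15.25
tool_pos: [0.5246, -0.3333, 0.1035]
tool_rot: [-3.108, -0.452, 0.0]
ft_force: [-0.0, 5.3, -1.1]
gripper_width: 0.0174
grasp_force: 58.8
```

```bash
python3 - <<'E'
from h import *
go(.523,-.333,.102,-113.5+40.7); print(manip.state()["wrist_torque"])
E
```

```text
t 15.25 pos [ 0.5246 -0.3333  0.1035] ydeg -73.46 zax [-4.0e-04  1.3e-03 -1.0e+00] j7 -0.38 w 0.017360540741422546 gf 58.83593022823334 F [-0.   5.3 -1.1]
 shift tool [-0.0014 -0.0008  0.0015]  az -0.0114
[ 1.54490952 -0.02767552 -0.10515251]
```

Emit:
{"fn": "step_arm", "kwargs": {"rows": [0, 0, -0.01, 0, 0, 0, 0, 0, 0, -0.02, 0, 0, 0, 0, 0, 0, -0.03, 0, 0, 0, 0, 0, 0, -0.035, 0, 0, 0, 0, 0.005, -0.045, 0, 0, 0, 0, 0, 0.005, -0.045, 0, 0, 0, 0, 0, 0, 0, 0, 0, 0, 0, 0]}}

```text
t: 15.95
tool_pos: [0.5086, -0.2399, 0.1994]
tool_rot: [-3.105, -0.461, -0.001]
ft_force: [0.2, -0.7, -1.4]
gripper_width: 0.0175
grasp_force: 59.3
```

```bash
python3 - <<'E'
from h import *
go(.5641,-.1649,.2,-73.5)
P=cam("wrist");a=manip.read_camera("wrist");np.savez("w5.npz",a=a,K=P[0],T=P[1])
u=proj("wrist",(.523,-.333,.041),P);print(u)
x,y=int(u[0])-60,int(u[1])-50;print(x,y)
cv2.imwrite("pics/k.png",cv2.resize(a[y:y+100,x:x+120],None,fx=6,fy=6,interpolation=2)[:,:,::-1])
E
```

```text
t 15.95 pos [ 0.5086 -0.2399  0.1994] ydeg -73.13 zax [ 6.0e-04  2.7e-03 -1.0e+00] j7 -0.56 w 0.017502598542427333 gf 59.27401900291443 F [ 0.2 -0.7 -1.4]
 shift tool [ 0.0749 -0.0556 -0.0004]  az 0.0065
[340.34616225 187.39322412]
280 137
```

View pics/k.png

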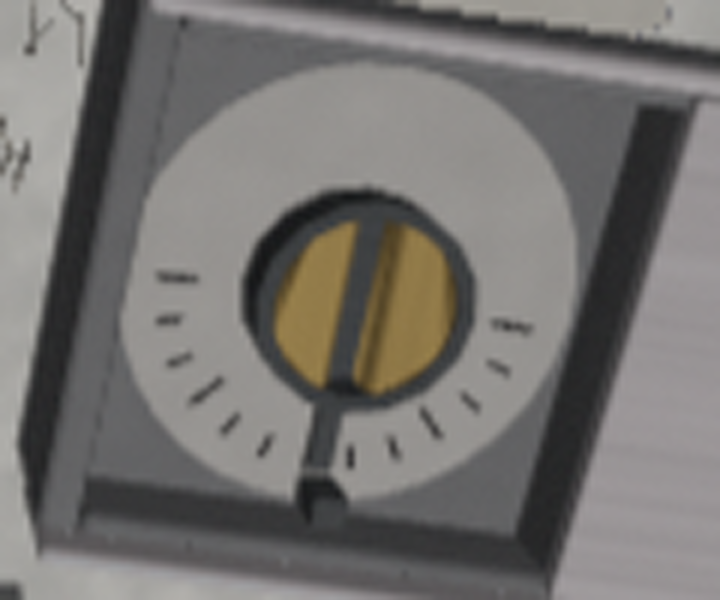

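```bash
python3 - <<'E'
from h import *
d=np.load("w5.npz");P=(d["K"],d["T"])
f=lambda u,z:ray("wrist",(280+u[0]/6-.4,137+u[1]/6-.4),z,P)[:2]
ux=np.array([np.cos(np.radians(8.3)),np.sin(np.radians(8.3))]);uy=np.array([-ux[1],ux[0]])
def w(v): a=np.arctan2(v@uy,v@ux)-np.pi; return np.round((a+np.pi)%(2*np.pi)-np.pi,3),np.linalg.norm(v).round(4)
tk=(f((178,277),.0285)+f((512,325),.0285))/2
print("ticks-diam dir",w(f((512,325),.0285)-f((178,277),.0285)))
c=f((366,303),.041);print(c,"tick mid",tk)
for n,u,z in[("ptr tip",(316,470),.037),("tick+.25",(350,457),.0285),("tick-.25",(265,445),.0285),("mark top mid",(327,503),.041),("mark base",(318,478),.028)]: print(n,w(f(u,z)-c))
print("ptr bar",[w(f((316,470),z)-f((328,405),z)) for z in(.035,.04)])
print("slot",w(f((342,385),.04)-f((377,212),.04)))
E
```

```text
ticks-diam dir (np.float64(1.574), np.float64(0.0639))
[ 0.52338661 -0.33313655] tick mid [ 0.52011434 -0.33417196]
ptr tip (np.float64(-0.0), np.float64(0.0343))
tick+.25 (np.float64(0.254), np.float64(0.0349))
tick-.25 (np.float64(-0.23), np.float64(0.0348))
mark top mid (np.float64(0.055), np.float64(0.0391))
mark base (np.float64(0.099), np.float64(0.0394))
ptr bar [(np.float64(0.062), np.float64(0.0131)), (np.float64(0.062), np.float64(0.0129))]
slot (np.float64(0.047), np.float64(0.0327))
```

The pointer bar ends at the tab: pointer tip at (316,470), tab about 297-345 wide. The difference is about 0.03 rad, well within 0.12. Now back to the stand.

Emit:
{"fn": "step_arm", "kwargs": {"rows": [0.025, -0.0186, 0, 0, 0, 0.006, 0, 0.025, -0.0185, 0, 0, 0, 0, 0, 0.0249, -0.0185, 0, 0, 0, 0, 0, 0, 0, 0, 0, 0, 0, 0, 0, 0, 0, 0, 0, 0, 0]}}

```text
t: 16.5
tool_pos: [0.5651, -0.172, 0.1991]
tool_rot: [3.108, 0.444, 0.001]
ft_force: [-1.0, -1.1, -0.8]
gripper_width: 0.0175
grasp_force: 59.3
```

```bash
python3 - <<'E'
from h import *
go(.5641,-.1649,.14,-73.5)
E
```

```text
t 16.5 pos [ 0.5651 -0.172   0.1991] ydeg -73.76 zax [ 8.0e-04 -2.1e-03 -1.0e+00] j7 -0.72 w 0.01746126491698864 gf 59.27365958690643 F [-1.  -1.1 -0.8]
 shift tool [ 0.001  -0.0072  0.0591]  az -0.0045
```

Emit:
{"fn": "step_arm", "kwargs": {"rows": [0.0005, -0.007, 0.02, 0, 0, -0.004, 0, 0, 0, 0.03, 0, 0, 0, 0, 0, 0, 0.01, 0, 0, 0, 0, 0, 0, 0, 0, 0, 0, 0]}}

```text
t: 16.9
tool_pos: [0.562, -0.1653, 0.1379]
tool_rot: [3.109, 0.447, -0.004]
ft_force: [0.0, -0.8, -0.4]
gripper_width: 0.0172
grasp_force: 59.2
```

```bash
python3 - <<'E'
from h import *
go(.5641,-.1649,.087,-73.5)
E
```

```text
t 16.9 pos [ 0.562  -0.1653  0.1379] ydeg -73.65 zax [-2.3e-03 -6.0e-04 -1.0e+00] j7 -0.68 w 0.017246894673393548 gf 59.22225594520569 F [ 0.  -0.8 -0.4]
 shift tool [0.0023 0.0002 0.0509]  az -0.0026
```

Emit:
{"fn": "step_arm", "kwargs": {"rows": [0.0015, 0, 0.015, 0, 0, 0, 0, 0, 0, 0.02, 0, 0, 0, 0, 0, 0, 0.01, 0, 0, 0, 0, 0, 0, 0.004, 0, 0, 0, 0, 0, 0, 0.002, 0, 0, 0, 0, 0, 0, 0, 0, 0, 0, 0]}}

```text
t: 17.5
tool_pos: [0.5648, -0.1636, 0.088]
tool_rot: [3.109, 0.45, 0.001]
ft_force: [0.5, -0.0, -0.8]
gripper_width: 0.0174
grasp_force: 59.2
```

```bash
python3 - <<'E'
from h import *
go(.5641,-.1649,.087,-73.5)
E
```

```text
t 17.5 pos [ 0.5648 -0.1636  0.088 ] ydeg -73.52 zax [ 5.e-04 -3.e-04 -1.e+00] j7 -0.64 w 0.01737610508328561 gf 59.22221124172211 F [ 0.5 -0.  -0.8]
 shift tool [-0.0011  0.001   0.001 ]  az -0.0003
```

Within a millimetre of seated. Release, rise, and check.

Emit:
{"fn": "step_arm", "kwargs": {"rows": [-0.0005, 0.001, 0.001, 0, 0, 0, 0, 0, 0, 0, 0, 0, 0, 0.03, 0, 0, 0, 0, 0, 0, 0.055, 0, 0, 0, 0, 0, 0, 0.055, 0, 0, 0, 0, 0, 0, 0.055, 0, 0, -0.02, 0, 0, 0, 0.055, 0, 0, -0.04, 0, 0, 0, 0.055, 0, 0, -0.05, 0, 0, 0, 0.055, 0, 0, 0, 0, 0, 0, 0.055]}}

```text
t: 18.4
tool_pos: [0.5671, -0.1664, 0.2028]
tool_rot: [3.105, 0.449, 0.014]
ft_force: [-1.1, -1.4, -0.7]
gripper_width: 0.0551
grasp_force: 0.0
```

```bash
python3 - <<'E'
from h import *
P=cam("wrist");a=manip.read_camera("wrist");np.savez("w6.npz",a=a,K=P[0],T=P[1])
go(.5405,-.4518,.2,-81.9)
# compare with w3 (before the grasp, almost same pose): handle area
b=np.load("w3.npz");aw=b["a"];print("t dif",(P[1]-b["T"]).round(4)[:3,3])
A=a[120:235,210:300].astype(np.float32).mean(2);B=aw[120:235,210:300].astype(np.float32).mean(2)
print(cv2.phaseCorrelate(B,A), np.abs(A-B).mean())
for im,n in((a,"now"),(aw,"before")):
  g=im.astype(int); m=((g.max(2)-g.min(2))<25)&(g.mean(2)>60)
  sub=m[150:235,225:280]; print(n,sub.sum(),np.argwhere(sub).mean(0))
h=np.hstack([aw[110:240,200:310],a[110:240,200:310]]);print(h.shape)
print("pred top",proj("wrist",(.5635,-.1656,.146),P))
E
```

```text
t 18.45 pos [ 0.566  -0.1653  0.1999] ydeg -73.51 zax [ 0.0059 -0.0012 -1.    ] j7 -0.72 w 0.05494507727759102 gf 0.0 F [-0.7  0.1 -0.9]
 shift tool [-1.057e-01  2.675e-01  1.000e-04]  az 0.1464
t dif [0.002  0.0006 0.0042]
((-0.9011734861547609, 3.531780766480395), 0.73828389344392) 8.778809
now 2503 [49.8757491  26.07031562]
before 2716 [48.84572901 25.88438881]
(130, 220, 3)
pred top [250.50836762 214.99642009]
```

The tool stands as before (image shift matches the camera shift). Next, the shutter.

Emit:
{"fn": "step_arm", "kwargs": {"rows": [-0.0176, 0.0446, 0, 0, 0, 0, 0.055, -0.0176, 0.0446, 0, 0, 0, 0, 0.055, -0.0176, 0.0446, 0, 0, 0, 0, 0.055, -0.0176, 0.0446, 0, 0, 0, 0, 0.055, -0.0176, 0.0446, 0, 0, 0, 0, 0.055, -0.0176, 0.0446, 0, 0, 0, 0, 0.055, 0, 0, 0, 0, 0, 0.073, 0.055, 0, 0, 0, 0, 0, 0.073, 0.055, 0, 0, 0, 0, 0, 0, 0.055]}}

```text
t: 19.35
tool_pos: [0.5385, -0.4509, 0.195]
tool_rot: [-3.132, -0.219, 0.003]
ft_force: [0.4, -0.6, -0.1]
gripper_width: 0.055
grasp_force: 0.0
```

```bash
python3 - <<'E'
from h import *
go(.5405,-.4518,.055,-81.9)
P=cam("wrist");a=manip.read_camera("wrist");u=proj("wrist",(.5405,-.4518,.066),P);print(u)
g=cv2.cvtColor(a,cv2.COLOR_RGB2GRAY);n,l,s,c=cv2.connectedComponentsWithStats((g<70).astype(np.uint8))
i=l[int(u[1]),int(u[0])];print(i,s[i],c[i],ray("wrist",c[i],.066,P))
E
```

```text
t 19.35 pos [ 0.5385 -0.4509  0.195 ] ydeg -81.98 zax [-0.0018  0.0014 -1.    ] j7 -0.46 w 0.054999723597051506 gf 0.0 F [ 0.4 -0.6 -0.1]
 shift tool [0.002  0.0013 0.14  ]  az -0.0015
[254.72434707 180.90420517]
58 [250 149  10  63 584] [254.80650685 179.41609589] [ 0.54198644 -0.451668    0.066     ]
```

Emit:
{"fn": "step_arm", "kwargs": {"rows": [0.002, 0.001, 0.04, 0, 0, 0, 0.055, 0, 0, 0.045, 0, 0, 0, 0.055, 0, 0, 0.035, 0, 0, 0, 0.055, 0, 0, 0.018, 0, 0, 0, 0.055, 0, 0, 0, 0, 0, 0, 0.055, 0, 0, 0, 0, 0, 0, 0.0, 0, 0, 0, 0, 0, 0, 0.0, 0, 0, 0, 0, 0, 0, 0.0, 0, 0, 0, 0, 0, 0, 0.0, 0, 0, 0, 0, 0, 0, 0.0], "force": 40}}

```text
t: 20.4
tool_pos: [0.5418, -0.4517, 0.0604]
tool_rot: [3.133, 0.224, 0.003]
ft_force: [-0.3, 2.9, 5.7]
gripper_width: 0.0087
grasp_force: 41.4
```

Emit:
{"fn": "step_arm", "kwargs": {"rows": [0, -0.01, 0, 0, 0, 0, 0, 0, -0.015, 0, 0, 0, 0, 0, 0, -0.015, 0, 0, 0, 0, 0, 0, -0.015, 0, 0, 0, 0, 0, 0, -0.015, 0, 0, 0, 0, 0, 0, -0.01, 0, 0, 0, 0, 0, 0, -0.006, 0, 0, 0, 0, 0, 0, -0.003, 0, 0, 0, 0, 0, 0, -0.001, 0, 0, 0, 0, 0, 0, 0, 0, 0, 0, 0, 0]}}

```text
t: 21.4
tool_pos: [0.5287, -0.3631, 0.0603]
tool_rot: [3.132, 0.223, 0.003]
ft_force: [-0.9, -1.0, 7.8]
gripper_width: 0.0087
grasp_force: 41.6
```

```bash
python3 - <<'E'
from h import *
go(.5274,-.3629,.055,-81.9)
E
```

```text
t 21.4 pos [ 0.5287 -0.3631  0.0603] ydeg -81.86 zax [ 0.0018 -0.0019 -1.    ] j7 -0.43 w 0.008670030733085065 gf 41.60735785961151 F [-0.9 -1.   7.8]
 shift tool [-0.0013 -0.0004  0.0053]  az 0.0006
```

Emit:
{"fn": "step_arm", "kwargs": {"rows": [0, -0.0015, 0, 0, 0, 0, 0, 0, 0, 0, 0, 0, 0, 0, 0, 0, 0, 0, 0, 0, 0.05, 0, 0, 0, 0, 0, 0, 0.05, 0, 0, 0, 0, 0, 0, 0.05, 0, 0, -0.02, 0, 0, 0, 0.05, 0, 0, -0.04, 0, 0, 0, 0.05, 0, 0, -0.05, 0, 0, 0, 0.05, 0, 0, -0.03, 0, 0, 0, 0.05, 0, 0, 0, 0, 0, 0, 0.05]}}

```text
t: 22.4
tool_pos: [0.5297, -0.3627, 0.2033]
tool_rot: [3.13, 0.222, 0.009]
ft_force: [-0.4, 0.9, 0.8]
gripper_width: 0.05
grasp_force: 0.0
```

```bash
python3 - <<'E'
from h import *
go(.5274,-.3629,.2,-81.9)
P=cam("wrist");a=manip.read_camera("wrist");u=proj("wrist",(.528,-.363,.066),P)
g=cv2.cvtColor(a,cv2.COLOR_RGB2GRAY);n,l,s,c=cv2.connectedComponentsWithStats((g<70).astype(np.uint8))
i=l[int(u[1]),int(u[0])];print(i,s[i],c[i],ray("wrist",c[i],.066,P))
a=manip.read_camera("top");P=cam("top")
for l in("tuning_tool","tool_stand"):print(l,[(np.round(d["xy"]),round(d["confidence"],2)) for d in manip.search_frame("top",l)[:3]])
b=cv2.imread("pics/a.png");b=cv2.resize(b,(512,384),interpolation=cv2.INTER_AREA)[:,:,::-1]
print("stand region diff",np.abs(a[150:196,210:250].astype(int)-b[150:196,210:250]).mean())
E
```

```text
t 22.4 pos [ 0.5297 -0.3627  0.2033] ydeg -81.87 zax [ 0.006  -0.0038 -1.    ] j7 -0.53 w 0.04999731890457822 gf 0.0 F [-0.4  0.9  0.8]
 shift tool [-0.0023 -0.0001  0.0033]  az 0.0004
63 [248 153  10  60 588] [252.54761905 182.3452381 ] [ 0.52862999 -0.36270579  0.066     ]
tuning_tool [(array([232., 172.]), 0.51)]
tool_stand [(array([223., 170.]), 0.57)]
stand region diff 44.229528985507244
```

```bash
python3 -c "
from station import manip
print(manip.hand_in())"
```

```text
the job is handed in; nothing more can be done
None
```

The job is handed in at about 22 s, but the interface returned no verdict: the trimmer is turned to about 0.03 rad from the mark by camera (limit 0.12), the tool is back in its stand, and the shutter ridge is within 1 mm of its shut position.

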